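# Sort two sleeves on a slanted plug gauge

## Task

Test the two brass sleeves on the slanted gauge pin, one at a time: slide each one squarely onto the pin along its slope and press it lightly down as far as it goes, without forcing it. Stand a sleeve that goes all the way down to the collar upright in the round dish, and one that stops on the nose of the pin upright in the square tray, putting the first away before you take up the second; leave the battery cell, the dust cap and the connector plug where they are.

Things in the scene. Friction and masses are not known exactly. Their poses are not given: they have to be found in the camera images.
- sleeve_a_center (a point): Brass sleeve, a tube 30 mm in outside diameter and 40 mm long with two knurled belts, standing on the desk at the start; both ends alike, about 0.05 kg. This point lies on its axis, half-way up (20 mm from either end); z runs along the axis.
- sleeve_b_center (a point): Brass sleeve, a tube 30 mm in outside diameter and 40 mm long with two knurled belts, standing on the desk at the start; both ends alike, about 0.05 kg. This point lies on its axis, half-way up (20 mm from either end); z runs along the axis.
- sleeve_a: The same sleeve; origin at the centre of one end, z along the axis. The two sleeves are alike outside; one has a 21 mm bore and goes right down the pin, the other a 16 mm bore and stops on the nose, about 3.5 mm below the tip. Which is which is for the gauge to tell.
- sleeve_b: The same sleeve; origin at the centre of one end, z along the axis. The two sleeves are alike outside; one has a 21 mm bore and goes right down the pin, the other a 16 mm bore and stops on the nose, about 3.5 mm below the tip. Which is which is for the gauge to tell.
- gauge: Base of the plug gauge: grey plate, 100 (x) by 70 (y) by 12 mm, fixed to the desk; origin at the centre of its underside, z up. The pin leans towards its -x side, roughly towards the robot.
- gauge_pin: Steel pin leaning 35 degrees from vertical. Origin at the centre of the collar's upper face, 85 mm above the desk; z points along the pin towards its nose (up and to the gauge's -x side), y is level. 18 mm in diameter, 32 mm from collar face to tip; the last 4.5 mm taper to a 12 mm nose. Collar 25 mm wide, 6 mm thick; below it a 22 mm stem, then 35 mm below the face a 40 mm square boss.
- pin_home (a point): Point on the pin's axis 20 mm beyond the collar face: the centre of a sleeve that is fully home on the collar lies here.
- pin_stop (a point): Point on the pin's axis 48.5 mm beyond the collar face: the centre of the 16 mm bore sleeve lies here, within about 1 mm, when it is stopped by the nose.
- dish_floor (a point): Round dark steel dish, fixed, 104 mm in diameter over the rim and 12 mm high, flat floor 4 mm thick and 92 mm wide, wall 3 mm. This point is the centre of its inner floor, z up.
- tray_floor (a point): Square black plastic tray, fixed, 100 by 100 mm outside and 12 mm high, floor and walls 3 mm thick. This point is the centre of its inner floor; x and y run parallel to its sides, z up.
- cell: Bystander: battery cell, 26 mm in diameter, 50 mm high, standing. Origin at the centre of its underside.
- dust_cap: Bystander: dark screw dust cap, 30 mm in diameter, 14 mm high. Origin at the centre of its underside.
- connector_plug: Bystander: circular metal connector plug, 26 by 31 mm, 39 mm high, standing on its mating face. Origin at the centre of its underside.

How it is judged:
On the way, in this order (a step that is already met when the one before it is completed fails the run):
1. One sleeve is tried on the pin (fully home on the collar, or pressed against the nose where it stops) while the other has not been moved (((distance between sleeve_a_center and pin_home below 0.004 m and angle between the z axis of sleeve_a and the z axis of gauge_pin, either way round below 0.14 rad and distance of sleeve_b_center from where it was at the start of the episode below 0.03 m) or (contact force between sleeve_b and gauge_pin above 1 N and distance between sleeve_b_center and pin_stop below 0.007 m and angle between the z axis of sleeve_b and the z axis of gauge_pin, either way round below 0.2 rad and distance of sleeve_a_center from where it was at the start of the episode below 0.03 m))), for 0.1 s.
2. The other sleeve is tried in the same way while the first stands in its right place (through: round dish, stopped: square tray) (((distance between sleeve_a_center and pin_home below 0.004 m and angle between the z axis of sleeve_a and the z axis of gauge_pin, either way round below 0.14 rad and x of sleeve_b_center in the frame of tray_floor between -0.036 and 0.036 m and y of sleeve_b_center in the frame of tray_floor between -0.036 and 0.036 m and z of sleeve_b_center in the frame of tray_floor between 0.017 and 0.023 m and angle between the z axis of sleeve_b and the z axis of gauge, either way round below 0.1 rad) or (contact force between sleeve_b and gauge_pin above 1 N and distance between sleeve_b_center and pin_stop below 0.007 m and angle between the z axis of sleeve_b and the z axis of gauge_pin, either way round below 0.2 rad and horizontal distance between sleeve_a_center and dish_floor below 0.036 m and z of sleeve_a_center in the frame of dish_floor between 0.017 and 0.023 m and angle between the z axis of sleeve_a and the z axis of gauge, either way round below 0.1 rad))), for 0.1 s.
At the end, for the whole second after the job is handed in: The sleeve that went home stands upright (6 degrees) on the round dish's floor, axis within 36 mm of its centre; the one that stopped stands likewise in the square tray, axis within 36 mm of its centre along either side; sleeve centres 17 to 23 mm above the floors, both at rest (horizontal distance between sleeve_a_center and dish_floor below 0.036 m and z of sleeve_a_center in the frame of dish_floor between 0.017 and 0.023 m and angle between the z axis of each of sleeve_a, sleeve_b and the z axis of gauge, either way round below 0.1 rad and x of sleeve_b_center in the frame of tray_floor between -0.036 and 0.036 m and y of sleeve_b_center in the frame of tray_floor between -0.036 and 0.036 m and z of sleeve_b_center in the frame of tray_floor between 0.017 and 0.023 m and linear speed of each of sleeve_a, sleeve_b below 0.02 m/s and angular speed of each of sleeve_a, sleeve_b below 0.3 rad/s); the robot touches nothing.
It fails at once if the battery cell is moved more than 30 mm (distance of cell from where it was at the start of the episode above 0.03 m).
It fails at once if the dust cap is moved more than 30 mm (distance of dust_cap from where it was at the start of the episode above 0.03 m).
It fails at once if the connector plug is moved more than 30 mm (distance of connector_plug from where it was at the start of the episode above 0.03 m).
It fails at once if a sleeve is forced on the gauge pin (more than 60 N) (contact force between any of sleeve_a, sleeve_b and gauge_pin above 60 N).
It also fails if it takes over 70 s, if anything falls off the work surface, if the arm or the gripper's body presses on something with over 40 N, if the wrist force passes 120 N, or if a joint passes its speed limit or range.

## Robot

A 6-joint arm with a two-finger parallel gripper is mounted at the origin on a cart in front of the work surface, level with it; the furniture and walls round the work are solid. World frame = base frame: x ahead of the robot, y to its left, z up, the work surface at z = 0. Lengths are in m, angles in rad, forces in N, time in s.
With the tool pointing down it reaches from about 0.35 to 0.725 m from the base axis. Payload 6 kg.
Tool frame: the origin (TCP) lies on the centre line of the jaws, within the pads' length; the fingertips stand 19 mm ahead of it and the grasp point (between the pads) is the TCP; z points along the fingers, y is the line along which they close (so a half turn about z gives the same grasp; the last joint's range is limited). The gripper opens to 85 mm and grips with 20 to 120 N. Pads are 22 mm wide; open, the fingers measure 114 mm over their backs; the gripper's body (76 mm by 85 mm) begins 54 mm behind the grasp point. The pads swing forward as they close: fully open they stand 13 mm farther back than shut.
Start: joints at [1.472, 0.04, 0.085, 0, -1.615, -0.334], TCP at [0.252, 0.545, 0.25] pointing down, gripper open.
Joint ranges: [-2.56, 2.56], [-1.29, 2.01], [-1.08, 1.49], [-3.29, 1.98], [-2.81, -0.18], [-2.99, 2.99]. Speed limits (rad/s): [2.57, 2.57, 3.01, 3.14, 3.14, 3.14].

## Interface

Orientations are given as [roll, pitch, yaw] about the fixed x, y, z axes, in that order (R = Rz(yaw) Ry(pitch) Rx(roll)).
In Python, from cell import arm, eyes gives the robot as it stands.
- The arm moves only by the shell command python3 -m inch 'ROWS' [FORCE]. ROWS is JSON, a list of rows, each a list of 7 numbers: the gripper command: -1 is shut, 1 is fully open, values between are in proportion, then the shift along the world's x, y, z in units of 50 mm (1.0 is 50 mm), then the turn, a rotation vector about the world's x, y, z in units of 5 degrees (1.0 is 5 degrees). In form: [[grip, tx, ty, tz, rx, ry, rz], ...]. A call has 1 to 20 rows; each row is the pose to reach, as a shift and turn from the pose commanded when the call began; what a row does not reach only later rows make up. A row lasts 1/8 s, in which the tool goes at most 62.5 mm and 10.7 degrees, less where a joint would pass 70% of its speed; a pose out of reach is approached as far as the arm can. A call with a gripper value outside its range is refused whole. The fingers move at their own pace and stop on an object; FORCE is the grip in N (left out, the last holds). Time passes only in rows, so rows that repeat a pose let the fingers close. It gives the time, the measured TCP pose, the force, the opening and the grip force at its end, in the units of the state.
- arm.get_obs(): the state, without advancing time (a new reading comes with each control period).
- eyes.snapshot(name): name is "scene" or "top"; returns the picture (384x512x3 uint8, red, green, blue); there is no depth.
- eyes.get_calibration(name): a dict with "intrinsics" (3x3 intrinsics, pixels), "k1" (the pictures are not rectified: a ray, as slopes to the right and down, at radius r is drawn at 1 + k1 r^2 times it, then the intrinsics apply), "R" (3x3) and "t" (3): a world point X has camera coordinates R X + t. Camera axes: x right, y down, z forward; pixel columns grow to the right and rows downward; lengths in m; the calibration is good to about 2 mm. A picture is of the moment at which its call begins. get_calibration takes no time and is no camera call.
- arm.hand_in(): hands the job in; it is judged then, once.
The state is a dict: "clock": time; "joint_pos": joint angles; "qd": joint speeds; "joint_torque": joint torques, N m; "ee_pos": TCP position; "ee_rot": TCP orientation; "wrist_force": force on the tool from outside, world axes, zero at the start; "torque": the same for the moment, N m; "gripper_width": finger opening in m; "grasp_force": force on a finger pad.
Only numpy, scipy, OpenCV 4.12 (cv2) and the standard library are available. Lean on these libraries where they do the work, as an engineer would, in place of code of your own. Each camera call takes 0.05 s, during which the arm holds its last target. There are 200 camera calls.

## Working session

There is one attempt and no reset: what is moved stays moved. The work goes in short steps, Python scripts to look and compute and a shell command to move; the robot and the scene stay as the last step left them, time stands still between calls to the robot, and variables do not carry over. Pictures are saved under pics/ and viewed, at most 10 in all, crops included, and the job is handed in when it is done.

```bash
ls; mkdir -p pics
cat > h.py <<'E'
import numpy as np, cv2
from cell import arm, eyes
def snap(n,f=None):
    im=np.asarray(eyes.snapshot(n)); 
    if f: cv2.imwrite('pics/'+f,im[:,:,::-1])
    return im
def ray(n,u,v):
    c=eyes.get_calibration(n);K=np.array(c['intrinsics']);R=np.array(c['R']);t=np.array(c['t']);k=float(c['k1'])
    xd=np.array([(u-K[0,2])/K[0,0],(v-K[1,2])/K[1,1]]);x=xd.copy()
    for _ in range(30): x=xd/(1+k*(x@x))
    d=R.T@np.array([x[0],x[1],1]);return -R.T@t,d/np.linalg.norm(d)
def onz(n,u,v,z):
    o,d=ray(n,u,v);return o+d*(z-o[2])/d[2]
def proj(n,X):
    c=eyes.get_calibration(n);K=np.array(c['intrinsics']);p=np.array(c['R'])@np.array(X)+np.array(c['t'])
    x=p[:2]/p[2];x=x*(1+float(c['k1'])*(x@x));return K[:2,:2]@x+K[:2,2]
def tri(a,b,na='scene',nb='top'):
    o1,d1=ray(na,*a);o2,d2=ray(nb,*b)
    s=np.linalg.lstsq(np.c_[d1,-d2],o2-o1,rcond=None)[0];p=o1+d1*s[0];q=o2+d2*s[1]
    return (p+q)/2,np.linalg.norm(p-q)
E
python3 - <<'E'
from h import *
np.set_printoptions(precision=4,suppress=True)
for n in('scene','top'):
    im=snap(n,n+'0.png');c=eyes.get_calibration(n);R=np.array(c['R']);print(n,-R.T@np.array(c['t']),R[2],c['k1'],np.array(c['intrinsics'])[0])
print(arm.get_obs())
E
```

```text
pics
scene [ 0.1454 -0.7197  0.8948] [ 0.3483  0.6455 -0.6797] 0.0546510457527171 [490.7314   0.     260.6497]
top [0.3688 0.0582 1.2475] [ 0.1364  0.0101 -0.9906] -0.08829050461009576 [404.9401   0.     255.0266]
{'clock': 0.1, 'joint_pos': array([ 1.4717,  0.0408,  0.0839, -0.0004, -1.6155, -0.3337]), 'qd': array([-0.0015, -0.0005,  0.0039,  0.0007, -0.0006,  0.0005]), 'joint_torque': array([ -0.0049, -36.9347,  34.8279,   6.9518,  -0.0046,   0.    ]), 'ee_pos': array([0.2515, 0.5445, 0.2494]), 'ee_rot': array([ 3.14  , -0.0001, -0.4328]), 'wrist_force': array([-0.2712,  0.609 ,  0.9102]), 'torque': array([-0.0315, -0.0215,  0.0117]), 'grasp_force': 0.0, 'gripper_width': 0.08528045306699561}
```

View pics/scene0.png

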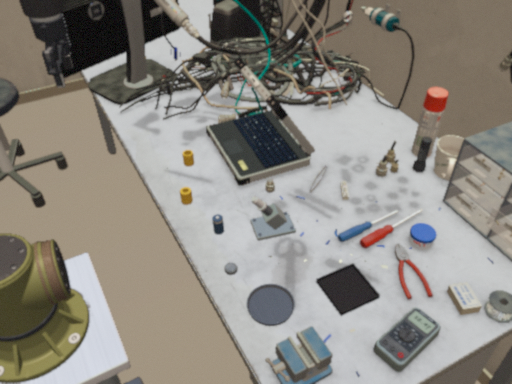

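View pics/top0.png

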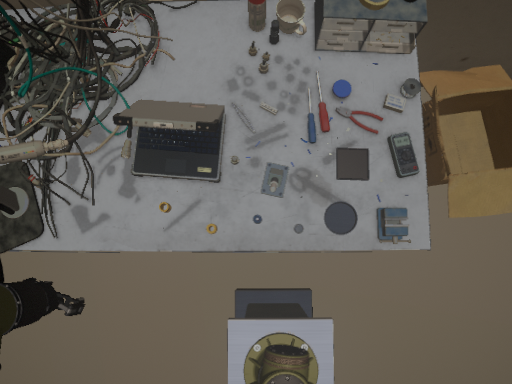

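The scene picture shows the brass sleeves at (188,158) and (186,196), the cell at (218,224), the gauge at (272,220), the cap at (231,268), the dish at (271,304), the tray at (348,288) and the plug at (270,185). In the top view the sleeves are at (165,207) and (212,229), the gauge at (275,180), the dish at (340,218) and the tray at (352,163).

Run:
```python
from h import *
np.set_printoptions(precision=4,suppress=True)
S=cv2.imread('pics/scene0.png');T=cv2.imread('pics/top0.png')
def blobs(im,m,roi,amin):
    x0,y0,x1,y1=roi;mm=np.zeros_like(m);mm[y0:y1,x0:x1]=m[y0:y1,x0:x1]
    n,l,s,c=cv2.connectedComponentsWithStats(mm);return [(s[i],c[i]) for i in range(1,n) if s[i,4]>=amin]
for n,im,roi in(('scene',S,(150,130,220,220)),('top',T,(140,180,240,245))):
    h=cv2.cvtColor(im,cv2.COLOR_BGR2HSV);m=((h[...,0]>10)&(h[...,0]<28)&(h[...,1]>110)).astype(np.uint8)*255
    for s,c in blobs(n and im,m,roi,15): 
        u=(s[0]+s[2]/2-.5,s[1]+s[3]/2-.5);print(n,s,c,u,onz(n,*c,0.02),onz(n,*u,0.04))
g=T.max(2)
for nm,roi,th,z in(('dish',(315,195,365,242),105,0.012),('tray',(328,140,378,188),90,0.012),('cell',(247,209,267,229),110,0.05),('cap',(288,222,306,238),120,0.014)):
    for s,c in blobs(T,(g<th).astype(np.uint8)*255,roi,20):
        x,y,w,hh=s[:4];u=(x+w/2-.5,y+hh/2-.5);print(nm,s,c,onz('top',*u,z)[:2],'size',onz('top',x+w-.5,u[1],z)[1]-onz('top',x-.5,u[1],z)[1])
a=cv2.resize(S[180:250,235:310],None,fx=8,fy=8,interpolation=cv2.INTER_CUBIC)[:560,:]
cv2.imwrite('pics/g1.png',a)
b=cv2.resize(T[150:205,245:305],None,fx=10,fy=10,interpolation=cv2.INTER_CUBIC)
cv2.imwrite('pics/g2.png',b)
```

```text
scene [183 151  10  15 124] [187.9032 157.5   ] (np.float64(187.5), np.float64(158.0)) [0.4883 0.3518 0.02  ] [0.4786 0.3258 0.04  ]
scene [180 188  12  16 149] [185.7651 195.3154] (np.float64(185.5), np.float64(195.5)) [0.422  0.2066 0.02  ] [0.4148 0.1851 0.04  ]
top [159 202  12  10  63] [164.3016 206.6349] (np.float64(164.5), np.float64(206.5)) [0.4893 0.3491 0.02  ] [0.4877 0.3437 0.04  ]
top [207 224  10  10  49] [211.2653 228.2653] (np.float64(211.5), np.float64(228.5)) [0.4227 0.204  0.02  ] [0.4211 0.2009 0.04  ]
dish [321 195  14   6  48] [328.0208 196.6875] [ 0.5152 -0.152 ] size -0.04321872318953618
dish [324 200  34  35 889] [340.3048 217.4252] [ 0.4548 -0.1902] size -0.10459802538929008
tray [ 336  147   33   34 1058] [351.8752 163.6134] [ 0.6213 -0.232 ] size -0.10370141883014922
cell [253 215   9   9  60] [256.9333 219.0167] [0.4481 0.065 ] size -0.026619213088242763
cap [293 224  11  10  83] [298.2169 228.3012] [ 0.4207 -0.0591] size -0.03344227636454808
```

View pics/g1.png

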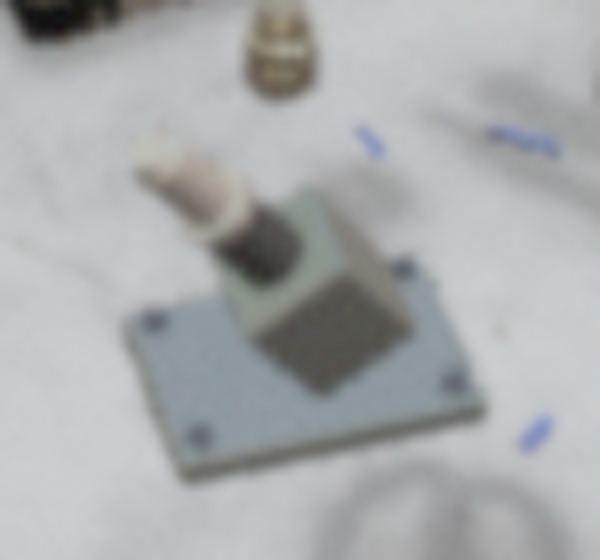

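View pics/g2.png

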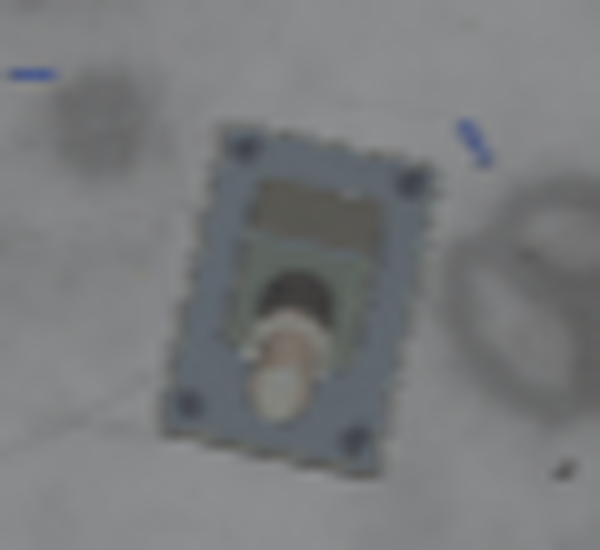

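The pin's crops show the nose tip near crop pixel (148,155) in scene and (278,398) in top. They also show four plate corners and four bolts in each view.

```bash
cat >> h.py <<'E'
def cs(u,v):return (235+(u+.5)/8-.5,180+(v+.5)/8-.5)
def ct(u,v):return (245+(u+.5)/10-.5,150+(v+.5)/10-.5)
E
python3 - <<'E'
from h import *
np.set_printoptions(precision=4,suppress=True)
def fit(P):
    P=np.array(P)[:,:2];ex=(P[0]+P[1]-P[2]-P[3]);ey=(P[0]-P[1]+P[3]-P[2]);
    return P.mean(0),np.linalg.norm(ex)/2,np.linalg.norm(ey)/2,np.degrees(np.arctan2(ex[1],ex[0])),np.degrees(np.arctan2(ey[1],ey[0]))
# order: +x+y, +x-y, -x-y, -x+y
tb=[(244,148),(412,182),(356,439),(189,404)];tc=[(225,122),(437,160),(380,475),(162,432)]
sb=[(404,268),(455,382),(200,436),(154,320)]
print('top bolts',fit([onz('top',*ct(*p),.012) for p in tb]))
print('top corners',fit([onz('top',*ct(*p),.012) for p in tc]))
print('scene bolts',fit([onz('scene',*cs(*p),.012) for p in sb]))
for a,b in zip(sb,tb): print(tri(cs(*a),ct(*b)))
print('tip',tri(cs(148,157),ct(278,396)),onz('scene',*cs(148,157),.1112),onz('top',*ct(278,396),.1112))
print('collar',tri(cs(232,212),ct(293,340)),onz('scene',*cs(232,212),.085),onz('top',*ct(293,340),.085))
print('plug',onz('top',234.5,160,.03),onz('scene',*cs(282,60),.02))
E
```

```text
top bolts (array([0.5745, 0.0102]), np.float64(0.08227624148553946), np.float64(0.05284588569195923), np.float64(-12.73012207794614), np.float64(77.80415572173953))
top corners (array([0.5733, 0.0099]), np.float64(0.09974206632694542), np.float64(0.06759442736755401), np.float64(-11.41302623530864), np.float64(78.79530901633804))
scene bolts (array([0.5742, 0.014 ]), np.float64(0.08211606729847534), np.float64(0.05167671441650261), np.float64(-12.89753330819678), np.float64(77.26654543053147))
(array([0.619 , 0.0274, 0.0151]), np.float64(0.0010714359996467618))
(array([ 0.6071, -0.0242,  0.0166]), np.float64(0.0022306247598126738))
(array([ 0.5274, -0.0059,  0.0166]), np.float64(0.0015007060969917047))
(array([0.5388, 0.0451, 0.0155]), np.float64(0.0013861587860418715))
tip (array([0.5268, 0.0212, 0.111 ]), np.float64(0.0032329788109095215)) [0.5251 0.0214 0.1112] [0.5283 0.0207 0.1112]
collar (array([0.5491, 0.0151, 0.0828]), np.float64(0.0007371412501257973)) [0.5483 0.013  0.085 ] [0.5484 0.0153 0.085 ]
plug [0.6309 0.1332 0.03  ] [0.6306 0.1275 0.02  ]
```

```bash
python3 -m inch '[[1,1.2,-1,-0.5,0,0,0.6],[1,2.4,-2,-1,0,0,1.2],[1,3.6,-3,-1.6,0,0,1.8],[1,4.74,-3.88,-2.2,0,0,2.46],[1,4.74,-3.88,-2.6,0,0,2.46],[1,4.74,-3.88,-2.6,0,0,2.46],[1,4.74,-3.88,-2.6,0,0,2.46]]' 40
python3 - <<'E'
from h import *
S=snap('scene');T=snap('top')
a=cv2.resize(S[105:205,140:240],(500,500));b=cv2.resize(T[165:245,125:205],(500,500)) if 0 else cv2.resize(T[160:250,120:210],(500,500))
cv2.imwrite('pics/c1.png',np.hstack([a,b])[:,:,::-1][:, :1000]); cv2.imwrite('pics/c1.png',cv2.resize(np.hstack([a,b])[:,:,::-1],(800,400)))
o=arm.get_obs();print(o['ee_pos'],o['ee_rot'],o['joint_pos'])
E
```

```text
clock: 0.98
ee_pos: [0.4888, 0.3495, 0.1187]
ee_rot: [3.139, 0.001, -0.22]
wrist_force: [-0.2, 0.6, -0.3]
gripper_width: 0.0855
grasp_force: 0.0
[0.4885133  0.35135685 0.1210135 ] [-3.14097627e+00 -6.25561784e-04 -2.17714153e-01] [ 9.56367179e-01  6.74790482e-02 -1.22532592e-01  3.45076460e-04
 -1.37997447e+00  3.96649876e-01]
```

View pics/c1.png

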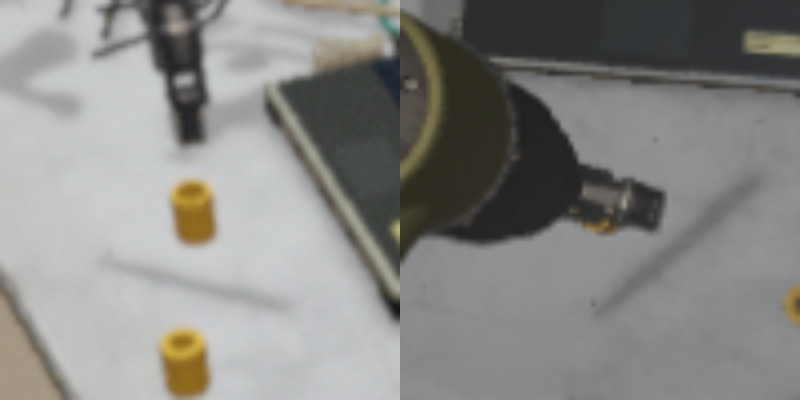

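The fingers hang centred over sleeve A: in the left crop the tips are at (188,140), straight above the sleeve at (193,212). I'm going down and closing.

```bash
python3 -m inch '[[1,0,0,-0.6,0,0,0],[1,0,0,-1.2,0,0,0],[1,0,0,-1.83,0,0,0],[1,0,0,-1.83,0,0,0],[-1,0,0,-1.83,0,0,0],[-1,0,0,-1.83,0,0,0],[-1,0,0,-1.83,0,0,0],[-1,0,0,-1.83,0,0,0],[-1,0,0,-1.83,0,0,0],[-1,0,0,-1.83,0,0,0],[-1,0,0,-1.83,0,0,0],[-1,0,0,-1.83,0,0,0]]' 40
```

```text
clock: 2.58
ee_pos: [0.4892, 0.3512, 0.0301]
ee_rot: [-3.14, -0.001, -0.218]
wrist_force: [-0.7, 1.2, 5.7]
gripper_width: 0.0281
grasp_force: 39.9
```

```bash
python3 -m inch '[[-1,0,0,1,0,0,0],[-1,0,0,2,0,0,0],[-1,0,-0.6,3,0,0,0],[-1,0,-1.5,3.4,-0.2,-1,0],[-1,0,-2.4,3.4,-0.4,-2,0],[-1,0,-3.3,3.4,-0.7,-3,0],[-1,0,-4.2,3.4,-0.9,-4,0],[-1,0,-5.1,3.4,-1.1,-5,0],[-1,0,-5.9,3.2,-1.3,-6,0],[-1,0,-6.41,2.8,-1.51,-6.83,0],[-1,0,-6.41,2.8,-1.51,-6.83,0],[-1,0,-6.41,2.8,-1.51,-6.83,0],[-1,0,-6.41,2.8,-1.51,-6.83,0]]'
python3 - <<'E'
from h import *
S=snap('scene');T=snap('top');cv2.imwrite('pics/s2f.png',S[:,:,::-1]);cv2.imwrite('pics/t2f.png',T[:,:,::-1])
a=cv2.resize(S[170:245,235:310],(400,400),interpolation=cv2.INTER_CUBIC);b=cv2.resize(T[150:210,245:305],(400,400),interpolation=cv2.INTER_CUBIC)
cv2.imwrite('pics/c2.png',np.hstack([a,b])[:,:,::-1])
from scipy.spatial.transform import Rotation as Ro
o=arm.get_obs();print(o['ee_pos'],Ro.from_euler('xyz',o['ee_rot']).as_matrix().T,o['joint_pos'],o['gripper_width'])
E
```

```text
clock: 4.2
ee_pos: [0.4893, 0.0312, 0.1707]
ee_rot: [-3.139, -0.611, -0.219]
wrist_force: [-0.2, 0.3, 0.0]
gripper_width: 0.0285
grasp_force: 39.6
[0.48909101 0.0310274  0.16994531] [[ 0.799817   -0.17733414  0.5734504 ]
 [-0.21575444 -0.97644711 -0.00103469]
 [ 0.56012747 -0.12289691 -0.81923963]] [ 0.78587018 -0.82919117 -0.99265007  0.56740951 -1.11726889  0.38867727] 0.028307431780889115
```

View pics/c2.png

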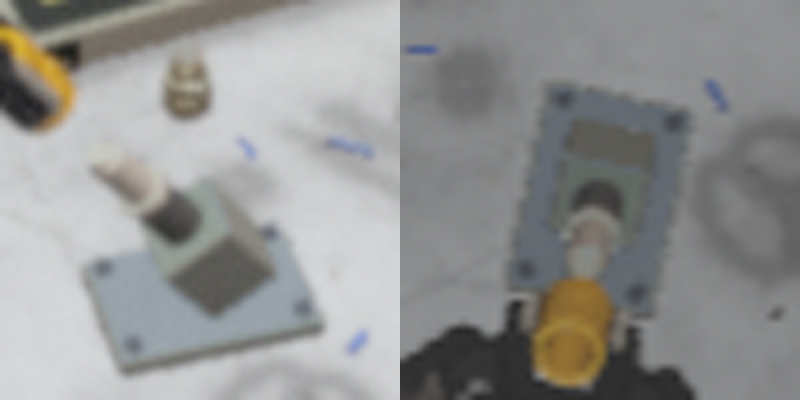

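The top crop shows sleeve A held with its axis heading at the nose, from the sleeve's ring at (567,352) to the nose at (586,262). I'll overlay the expected axis lines to check the offset.

```bash
cat >> h.py <<'E'
from scipy.spatial.transform import Rotation as Ro
def rings(tip,p,L=.029,f='o.png',sub=True):
    o=arm.get_obs();P=o['ee_pos'];z=Ro.from_euler('xyz',o['ee_rot']).as_matrix()[:,2]
    out=[]
    for n,(x0,y0,w) in(('scene',(215,150,80)),('top',(238,155,64))):
        im=cv2.imread('pics/%s_f.png'%n);k=400/w
        b=cv2.resize(im[y0:y0+w,x0:x0+w],(400,400),interpolation=cv2.INTER_CUBIC)
        def circ(c,ax,r,col):
            u=np.cross(ax,[0,1,0.]);u/=np.linalg.norm(u);v=np.cross(ax,u)
            q=[(np.array(proj(n,c+r*(np.cos(t)*u+np.sin(t)*v)))-(x0,y0)+.5)*k-.5 for t in np.linspace(0,6.283,40)]
            cv2.polylines(b,[np.int32(q)],True,col,1)
        circ(P+z*L,z,.015,(255,0,0));circ(P+z*(L-.04),z,.015,(0,0,255))
        circ(tip,p,.006,(0,255,0));circ(tip-.032*p,p,.0125,(255,0,255))
        out.append(b)
    cv2.imwrite('pics/'+f,np.hstack(out))
E
cp pics/s2f.png pics/scene_f.png; cp pics/t2f.png pics/top_f.png
python3 - <<'E'
from h import *
rings(np.array([.527,.0213,.111]),np.array([-.560,.124,.819]),f='o1.png')
E
```

```text
(no output)
```

View pics/o1.png

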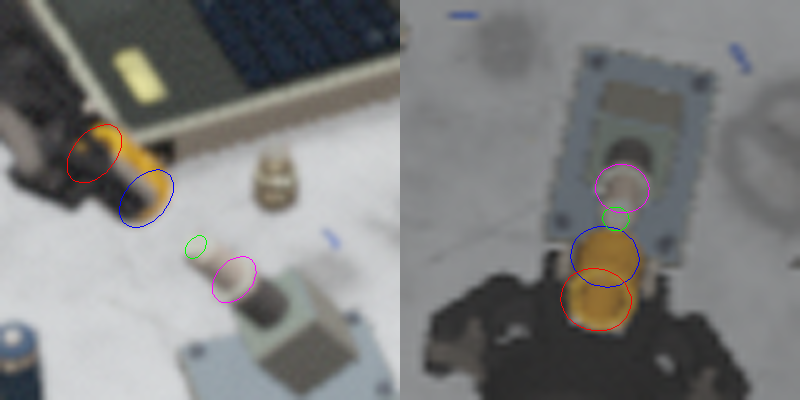

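```bash
cat >> h.py <<'E'
def strips(tip,p,show=True):
    # lateral profile, mm units at the tip: rows = station along axis from tip (mm, +towards nose side), col = lateral mm
    for n in('scene','top'):
        im=cv2.imread('pics/%s_f.png'%n).astype(np.float32)
        a=np.array(proj(n,tip));b=np.array(proj(n,tip+.03*p));d=(b-a)/30  # px per mm along
        v=np.array(eyes.get_calibration(n)['R'])[2];lat=np.cross(v,p);lat/=np.linalg.norm(lat)
        l=(np.array(proj(n,tip+.01*lat))-a)/10
        S=np.arange(-32,72,4);Lt=np.arange(-20,20.1,.5)
        mx=np.array([[a+s*d+t*l for t in Lt] for s in S],np.float32)
        q=cv2.remap(im,mx[...,0],mx[...,1],cv2.INTER_CUBIC);rb=q[...,2]-q[...,0]
        print(n,'lat',np.round(lat,3),'px/mm',np.round(np.linalg.norm(l),3))
        for s,r,row in zip(S,rb,q):
            br=np.where(r>60)[0]
            print(s,'brass',(Lt[br[0]],Lt[br[-1]]) if len(br) else None,'rb',' '.join('%d'%x for x in r[::4]),'| g',' '.join('%d'%x for x in row[::4,1]))
E
python3 - <<'E'
from h import *
strips(np.array([.527,.0213,.111]),np.array([-.560,.124,.819]))
E
```

```text
scene lat [0.828 0.129 0.546] px/mm 0.429
-32 brass None rb -4 -4 -2 -2 1 6 9 11 13 17 17 17 17 15 10 7 3 -1 -2 -1 -3 | g 205 205 203 197 185 179 166 143 134 139 148 163 172 184 192 192 193 199 203 204 204
-28 brass None rb -4 -3 -2 0 2 7 9 12 15 17 19 19 20 19 15 6 0 -2 -4 -3 -3 | g 206 204 202 196 187 177 152 125 116 127 143 156 165 177 187 194 198 198 200 201 203
-24 brass None rb -4 -4 -4 -3 -1 3 7 14 17 17 19 21 22 19 14 6 0 -2 -3 -3 -4 | g 207 205 203 203 196 182 149 122 116 129 140 154 166 175 184 191 194 195 197 198 200
-20 brass None rb -5 -4 -3 -2 -2 0 3 8 15 17 18 20 19 19 12 3 -2 -2 -3 -3 -3 | g 207 206 205 203 199 186 151 124 114 127 144 158 166 173 176 180 188 193 198 198 199
-16 brass None rb -3 -3 -3 -4 -3 -3 2 8 15 16 19 20 20 19 11 3 -2 -2 -2 -3 -4 | g 208 206 204 202 200 185 152 123 114 129 143 157 166 172 177 181 188 194 197 199 201
-12 brass None rb -5 -4 -4 -3 -2 -1 2 10 17 19 20 20 18 17 11 3 -1 -4 -4 -4 -4 | g 206 205 204 203 201 187 153 123 125 137 153 164 171 177 182 189 195 197 200 201 202
-8 brass None rb -4 -3 -3 -4 -3 0 5 13 17 17 15 15 11 9 6 0 -2 -3 -4
[... 7593 characters left out ...]
97 99 97 88 87 91 93 89 79 68 39 13 13 12 | g 110 97 87 89 103 118 124 126 124 120 123 127 129 126 116 101 85 78 90 110 110
60 brass (np.float64(-15.0), np.float64(12.5)) rb 10 7 42 79 87 91 94 95 96 94 86 81 87 95 94 83 68 36 13 13 12 | g 100 83 85 99 111 117 118 113 113 113 115 117 120 124 123 109 89 81 93 110 105
64 brass (np.float64(-15.5), np.float64(12.5)) rb 6 6 47 89 93 88 87 90 91 92 92 88 88 94 96 92 75 44 17 11 11 | g 85 75 89 109 115 109 105 103 105 108 110 110 110 115 125 122 103 85 91 106 102
68 brass (np.float64(-15.5), np.float64(13.5)) rb 0 7 54 87 91 83 80 86 91 93 95 94 89 87 89 95 84 55 20 6 9 | g 60 65 93 112 114 100 96 102 106 109 109 108 104 103 112 122 115 90 83 91 92
```

Relative to the pin, the sleeve is about 2.5 mm too high across the slope and 0.8 mm short sideways. I'm correcting that and moving up close to the nose.

```bash
python3 -m inch '[[-1,0.08,-0.01,-0.18,0,0,0],[-1,0.2,-0.03,-0.36,0,0,0],[-1,0.344,-0.06,-0.586,0,0,0],[-1,0.344,-0.06,-0.586,0,0,0],[-1,0.344,-0.06,-0.586,0,0,0]]'
python3 - <<'E'
from h import *
for n in('scene','top'): snap(n,n+'_f.png')
rings(np.array([.527,.0213,.111]),np.array([-.560,.124,.819]),f='o2.png')
o=arm.get_obs();print(o['ee_pos'],o['wrist_force'],o['joint_pos'])
E
```

```text
clock: 4.92
ee_pos: [0.5059, 0.027, 0.1395]
ee_rot: [3.141, -0.61, -0.218]
wrist_force: [0.4, -0.4, -0.5]
gripper_width: 0.0284
grasp_force: 39.6
[0.50591497 0.02728957 0.13998842] [-0.53565443 -0.05813036 -0.13718067] [ 0.72907926 -0.7591834  -1.01589252  0.5820972  -1.00924649  0.38357912]
```

View pics/o2.png

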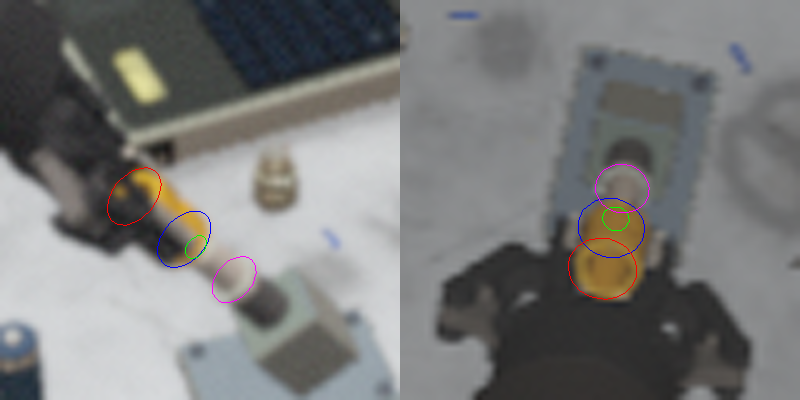

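The sleeve mouth now sits over the nose and lines up in both views (left crop (190,240), right crop (612,225)). I'm feeling forward in small steps.

```bash
python3 -m inch '[[-1,0.045,-0.01,-0.066,0,0,0],[-1,0.09,-0.02,-0.131,0,0,0],[-1,0.112,-0.025,-0.164,0,0,0],[-1,0.134,-0.03,-0.197,0,0,0],[-1,0.134,-0.03,-0.197,0,0,0],[-1,0.134,-0.03,-0.197,0,0,0]]'
```

```text
clock: 5.78
ee_pos: [0.5126, 0.0257, 0.1298]
ee_rot: [-3.141, -0.611, -0.218]
wrist_force: [1.8, 0.8, 0.3]
gripper_width: 0.0282
grasp_force: 39.6
```

```bash
python3 -m inch '[[-1,0.022,-0.005,-0.033,0,0,0],[-1,0.034,-0.007,-0.049,0,0,0],[-1,0.045,-0.01,-0.066,0,0,0],[-1,0.045,-0.01,-0.066,0,0,0],[-1,0.045,-0.01,-0.066,0,0,0]]'; python3 -c "
from h import *
print(arm.get_obs()['wrist_force'],arm.get_obs()['ee_pos'])"
```

```text
clock: 6.4
ee_pos: [0.5149, 0.0253, 0.1265]
ee_rot: [-3.141, -0.611, -0.218]
wrist_force: [2.7, 0.0, -0.1]
gripper_width: 0.028
grasp_force: 39.6
[ 2.72263491  0.02047147 -0.1389555 ] [0.5149048  0.0252767  0.12653681]
```

```bash
python3 -m inch '[[-1,0.022,-0.005,-0.033,0,0,0],[-1,0.034,-0.007,-0.049,0,0,0],[-1,0.045,-0.01,-0.066,0,0,0],[-1,0.056,-0.012,-0.082,0,0,0],[-1,0.056,-0.012,-0.082,0,0,0],[-1,0.056,-0.012,-0.082,0,0,0]]'
```

```text
clock: 7.15
ee_pos: [0.5177, 0.0247, 0.1224]
ee_rot: [-3.141, -0.611, -0.218]
wrist_force: [4.6, 0.4, 2.6]
gripper_width: 0.0282
grasp_force: 39.6
```

The force lies purely across the slope, about 5 N, with nothing along the pin. So the sleeve is sliding over the pin slightly off-centre. I'm easing it by +1.2 mm across the slope and going on.

```bash
python3 -m inch '[[-1,0.019,-0.004,0.014,0,0,0],[-1,0.041,-0.009,-0.019,0,0,0],[-1,0.064,-0.014,-0.052,0,0,0],[-1,0.086,-0.019,-0.084,0,0,0],[-1,0.086,-0.019,-0.084,0,0,0],[-1,0.086,-0.019,-0.084,0,0,0]]'
```

```text
clock: 7.9
ee_pos: [0.5217, 0.0234, 0.1177]
ee_rot: [3.141, -0.61, -0.218]
wrist_force: [-0.0, 0.7, -0.2]
gripper_width: 0.0283
grasp_force: 39.6
```

```bash
python3 -m inch '[[-1,0.034,-0.007,-0.049,0,0,0],[-1,0.067,-0.015,-0.098,0,0,0],[-1,0.1,-0.022,-0.147,0,0,0],[-1,0.134,-0.03,-0.197,0,0,0],[-1,0.134,-0.03,-0.197,0,0,0],[-1,0.134,-0.03,-0.197,0,0,0]]'
```

```text
clock: 8.65
ee_pos: [0.5288, 0.0222, 0.1099]
ee_rot: [-3.141, -0.612, -0.219]
wrist_force: [-20.0, 3.2, 12.1]
gripper_width: 0.0278
grasp_force: 38.6
```

Sleeve A is home: it stops on the collar with about 20 N along the pin, at the expected depth. I'm withdrawing it along the pin and taking it to the round dish.

```bash
python3 -m inch '[[-1,-0.1,0.02,0.15,0,0,0],[-1,-0.35,0.075,0.51,0,0,0],[-1,-0.65,0.14,0.95,0,0,0],[-1,-0.95,0.21,1.39,0,0,0],[-1,-1.05,-0.4,1.7,0.2,1,0],[-1,-1.15,-1.1,1.9,0.4,2,0],[-1,-1.25,-1.9,1.9,0.7,3,0],[-1,-1.35,-2.7,1.9,0.9,4,0],[-1,-1.45,-3.4,1.8,1.1,5,0],[-1,-1.48,-3.9,1.3,1.3,6,0],[-1,-1.48,-4.24,0.6,1.51,6.83,0],[-1,-1.48,-4.24,0,1.51,6.83,0],[-1,-1.48,-4.24,0,1.51,6.83,0],[-1,-1.48,-4.24,0,1.51,6.83,0]]'
python3 - <<'E'
from h import *
for n in('scene','top'): snap(n,n+'_f.png')
o=arm.get_obs();print(o['ee_pos'],o['ee_rot'],o['wrist_force'],o['gripper_width'])
# dish in scene view, check
S=cv2.imread('pics/scene0.png');g=S.max(2)
for nm,r in(('dish',(240,278,302,332)),('tray',(310,260,385,318))):
    m=np.zeros_like(g);x0,y0,x1,y1=r;m[y0:y1,x0:x1]=(g[y0:y1,x0:x1]<115)*255
    n,l,s,c=cv2.connectedComponentsWithStats(m);i=1+np.argmax(s[1:,4]);u=(s[i,0]+s[i,2]/2-.5,s[i,1]+s[i,3]/2-.5);print(nm,s[i],onz('scene',*u,.008))
E
```

```text
clock: 10.4
ee_pos: [0.4552, -0.19, 0.1098]
ee_rot: [3.141, -0.002, -0.217]
wrist_force: [0.4, -0.1, 1.2]
gripper_width: 0.0283
grasp_force: 41.0
[ 0.45546251 -0.1897651   0.11029957] [-3.14154511 -0.00345328 -0.21730479] [0.03816782 0.27424655 0.10132162] 0.02762532725350848
dish [ 248  285   46   41 1457] [ 0.45256701 -0.19026594  0.008     ]
tray [ 317  264   62   51 1820] [ 0.62103882 -0.23562296  0.008     ]
```

```bash
python3 -m inch '[[-1,0,0,-0.5,0,0,0],[-1,0,0,-1,0,0,0],[-1,0,0,-1.35,0,0,0],[-1,0,0,-1.47,0,0,0],[-1,0,0,-1.49,0,0,0],[-1,0,0,-1.49,0,0,0],[-1,0,0,-1.49,0,0,0]]'
```

```text
clock: 11.38
ee_pos: [0.455, -0.1899, 0.0344]
ee_rot: [-3.142, -0.001, -0.218]
wrist_force: [-0.5, -0.0, 0.4]
gripper_width: 0.0285
grasp_force: 41.1
```

```bash
python3 -m inch '[[-1,0,0,-0.02,0,0,0],[-1,0,0,-0.04,0,0,0],[-1,0,0,-0.04,0,0,0]]'
```

```text
clock: 11.75
ee_pos: [0.455, -0.19, 0.0338]
ee_rot: [3.141, -0.001, -0.218]
wrist_force: [-5.7, 4.2, 11.1]
gripper_width: 0.0283
grasp_force: 42.3
```

```bash
python3 -m inch '[[0.2,0,0,0,0,0,0],[0.2,0,0,0,0,0,0],[0.2,0,0,0,0,0,0],[0.2,0,0,0,0,0,0],[0.2,0,0,0.5,0,0,0],[0.2,0,0,1.3,0,0,0],[0.2,0,0,2.3,0,0,0],[0.6,-0.1,1,3,0,0,0],[1,-0.2,2.1,3,0,0,0],[1,-0.3,3.2,3,0,0,0],[1,-0.4,4.3,3,0,0,0],[1,-0.5,5.4,3,0,0,0],[1,-0.6,6.5,3,0,0,0],[1,-0.65,7.4,2.7,0,0,0],[1,-0.65,7.9,2.2,0,0,0],[1,-0.65,7.9,1.8,0,0,0],[1,-0.65,7.9,1.8,0,0,0]]'
python3 - <<'E'
from h import *
S=snap('scene');T=snap('top');h=cv2.cvtColor(S,cv2.COLOR_RGB2HSV);h2=cv2.cvtColor(T,cv2.COLOR_RGB2HSV)
for n,h in(('scene',h),('top',h2)):
    m=((h[...,0]>10)&(h[...,0]<28)&(h[...,1]>110)).astype(np.uint8)
    for i,(s,c) in enumerate(zip(*cv2.connectedComponentsWithStats(m)[2:])):
        if i and 30<s[4]<400: print(n,s,onz(n,*(s[:2]+s[2:4]/2-.5),.024),onz(n,*(s[:2]+s[2:4]/2-.5),.02))
E
```

```text
clock: 13.88
ee_pos: [0.4213, 0.2047, 0.12]
ee_rot: [3.139, 0.002, -0.218]
wrist_force: [0.7, -0.2, 0.3]
gripper_width: 0.0852
grasp_force: 0.0
scene [151  38  10  14  38] [0.64848197 1.05931107 0.024     ] [0.65079293 1.06748271 0.02      ]
scene [180 188  12  16 149] [0.41986742 0.20202094 0.024     ] [0.42112826 0.20625469 0.02      ]
scene [264 289  15  22 266] [ 0.45473733 -0.18837022  0.024     ] [ 0.45615834 -0.18592971  0.02      ]
scene [ 22 339  13   9  35] [-0.00913477 -0.04386267  0.024     ] [-0.00984452 -0.04075837  0.02      ]
scene [  8 346  19  15  50] [-0.0307476  -0.05574028  0.024     ] [-0.03155663 -0.05269055  0.02      ]
top [443 173  18  13  96] [ 0.56873683 -0.54121034  0.024     ] [ 0.56939054 -0.54317002  0.02      ]
top [338 212  10  10  55] [ 0.45544562 -0.19391842  0.024     ] [ 0.45572895 -0.19474272  0.02      ]
top [ 82 287  32  41 289] [0.18614964 0.5465434  0.024     ] [0.18555257 0.54813987 0.02      ]
top [143 290  29  33 168] [0.1914505  0.36454142 0.024     ] [0.19087076 0.36554287 0.02      ]
```

Sleeve A stands in the dish, 15x22 px at scene (271,300). I'm picking up B.

```bash
python3 -m inch '[[1,0,0,-0.6,0,0,0],[1,0,0,-1.2,0,0,0],[1,0,0,-1.84,0,0,0],[1,0,0,-1.84,0,0,0],[-1,0,0,-1.84,0,0,0],[-1,0,0,-1.84,0,0,0],[-1,0,0,-1.84,0,0,0],[-1,0,0,-1.84,0,0,0],[-1,0,0,-1.84,0,0,0],[-1,0,0,-1.84,0,0,0],[-1,0,0,-1.84,0,0,0]]' 40
```

```text
clock: 15.35
ee_pos: [0.4226, 0.2056, 0.0309]
ee_rot: [-3.141, -0.001, -0.218]
wrist_force: [-2.6, 0.3, 5.4]
gripper_width: 0.0289
grasp_force: 39.5
```

```bash
python3 -m inch '[[-1,0,0,0.8,0,0,0],[-1,0,0,1.8,0,0,0],[-1,0,0,2.8,0,0,0],[-1,0.1,-0.4,3.3,-0.2,-1,0],[-1,0.3,-0.9,3.4,-0.4,-2,0],[-1,0.5,-1.5,3.4,-0.7,-3,0],[-1,0.8,-2.1,3.4,-0.9,-4,0],[-1,1.1,-2.7,3.3,-1.1,-5,0],[-1,1.3,-3.2,3,-1.3,-6,0],[-1,1.43,-3.51,2.57,-1.51,-6.83,0],[-1,1.43,-3.51,2.57,-1.51,-6.83,0],[-1,1.43,-3.51,2.57,-1.51,-6.83,0],[-1,1.43,-3.51,2.57,-1.51,-6.83,0]]'
python3 - <<'E'
from h import *
p=np.array([-.560,.124,.819]);tip=np.array([.527,.0213,.111])
P=np.mean([arm.get_obs()['ee_pos'] for _ in range(3)],0);print(P)
for n in('scene','top'): snap(n,n+'_f.png')
r=P-np.array([.5217,.0234,.1177]);print('along',r@p,'resid',r-(r@p)*p, 'e1',r@[.216,.976,0],'e2',r@[.7995,-.177,.5736])
import io,contextlib
f=io.StringIO()
with contextlib.redirect_stdout(f): strips(tip,p)
L=f.getvalue().splitlines();
for l in L:
    s=l.split()[0]
    if s in('36','40','44','48','52','56','60') or 'lat' in l: print(l.split('|')[0])
E
```

```text
clock: 16.98
ee_pos: [0.4942, 0.0307, 0.1605]
ee_rot: [-3.139, -0.611, -0.219]
wrist_force: [-0.9, 0.4, 0.5]
gripper_width: 0.0293
grasp_force: 39.7
[0.49421664 0.03067885 0.16049563]
along 0.05134288095453564 resid [0.00126866 0.00091233 0.00074582] e1 0.0011677490690892994 e2 0.0012862776432354464
scene lat [0.828 0.129 0.546] px/mm 0.429
36 brass (np.float64(6.5), np.float64(15.5)) rb -3 -1 -1 -1 0 1 -1 -2 0 0 6 10 21 50 106 139 145 111 55 16 1 
40 brass (np.float64(6.5), np.float64(16.0)) rb -3 -2 0 1 0 -1 0 0 0 4 7 10 20 51 104 141 156 125 64 18 3 
44 brass (np.float64(7.0), np.float64(16.5)) rb -3 -2 0 0 -1 -2 -1 -2 -2 0 4 12 21 48 96 139 160 137 82 34 11 
48 brass (np.float64(7.0), np.float64(18.0)) rb -3 -2 -1 2 0 -3 0 -3 2 3 8 12 19 42 90 132 154 148 106 61 24 
52 brass (np.float64(7.5), np.float64(17.5)) rb -1 -1 -1 0 0 0 0 -3 -2 1 9 12 18 33 84 130 141 130 99 56 23 
56 brass (np.float64(7.5), np.float64(17.5)) rb -1 0 1 2 0 0 0 0 -1 0 6 9 18 32 86 134 144 131 101 55 18 
60 brass (np.float64(7.0), np.float64(17.5)) rb -1 -1 0 0 -2 -5 -4 -1 1 0 2 8 19 42 100 137 157 139 102 52 17 
top lat [0.283 0.958 0.049] px/mm 0.353
36 brass (np.float64(-14.0), np.float64(12.5)) rb 10 10 32 60 79 84 88 91 92 93 92 92 91 87 81 76 67 50 28 13 13 
40 brass (np.float64(-14.0), np.float64(13.0)) rb 9 13 37 64 82 84 89 91 92 92 92 93 92 88 83 81 71 53 25 12 12 
44 brass (np.float64(-14.5), np.float64(13.5)) rb 10 15 36 66 84 88 92 93 92 92 93 94 93 90 85 81 74 56 23 9 13 
48 brass (np.float64(-14.5), np.float64(13.5)) rb 12 14 31 68 90 93 96 97 96 96 95 95 94 92 90 85 78 58 29 13 13 
52 brass (np.float64(-14.0), np.float64(14.0)) rb 12 9 28 69 93 97 96 96 95 96 95 95 96 96 95 93 86 62 34 17 10 
56 brass (np.float64(-14.5), np.float64(14.5)) rb 9 6 29 73 93 97 93 90 90 90 92 92 94 97 97 95 92 69 35 16 9 
60 brass (np.float64(-14.5), np.float64(14.5)) rb 5 7 39 79 94 94 87 84 85 87 89 89 88 89 93 95 94 74 40 15 9
```

```bash
python3 -m inch '[[-1,0.1,-0.022,-0.15,0,0,0],[-1,0.2,-0.044,-0.3,0,0,0],[-1,0.29,-0.066,-0.426,0,0,0],[-1,0.29,-0.066,-0.426,0,0,0],[-1,0.29,-0.066,-0.426,0,0,0],[-1,0.29,-0.066,-0.426,0,0,0],[-1,0.29,-0.066,-0.426,0,0,0]]'
python3 - <<'E'
from h import *
p=np.array([-.560,.124,.819]);tip=np.array([.527,.0213,.111])
P=arm.get_obs()['ee_pos']
for n in('scene','top'): snap(n,n+'_f.png')
r=P-np.array([.5217,.0234,.1177]);print(P,'along',r@p,'e1',r@[.216,.976,0],'e2',r@[.7995,-.177,.5736])
import io,contextlib
f=io.StringIO()
with contextlib.redirect_stdout(f): strips(tip,p)
L=f.getvalue().splitlines();
for l in L:
    s=l.split()[0]
    if s in('-20','-16','16','20','24','28','32','36') or 'lat' in l: print(l.split('|')[0])
E
```

```text
clock: 17.95
ee_pos: [0.5081, 0.0265, 0.1371]
ee_rot: [-3.141, -0.611, -0.218]
wrist_force: [0.3, -0.3, -1.5]
gripper_width: 0.0293
grasp_force: 39.7
[0.50806482 0.02646452 0.13706117] along 0.023872498454921225 e1 4.577522873917914e-05 e2 -0.0003381768665089019
scene lat [0.828 0.129 0.546] px/mm 0.429
-20 brass None rb -4 -3 -3 -3 -2 -1 3 10 15 19 20 20 20 20 13 3 -2 -4 -3 -2 -2 
-16 brass None rb -3 -4 -3 -3 -3 -2 3 8 13 16 17 19 21 19 11 3 -2 -3 -4 -5 -4 
16 brass (np.float64(5.0), np.float64(13.5)) rb -2 1 2 0 0 0 -1 -1 0 6 10 19 43 95 138 159 116 58 13 0 -2 
20 brass (np.float64(5.5), np.float64(13.0)) rb -1 0 0 1 0 -1 -1 -1 0 8 13 16 36 86 139 151 103 46 8 0 -2 
24 brass (np.float64(5.5), np.float64(13.0)) rb -2 0 1 0 -2 -1 0 0 0 6 9 14 39 86 138 138 90 39 5 -1 -3 
28 brass (np.float64(5.0), np.float64(13.0)) rb -2 0 2 -1 -3 -2 0 0 0 5 11 17 44 91 143 147 105 45 6 -1 -3 
32 brass (np.float64(4.0), np.float64(14.0)) rb -2 -1 1 2 0 0 0 -1 -1 2 7 24 62 106 146 155 123 60 15 1 -1 
36 brass (np.float64(3.5), np.float64(14.5)) rb 2 0 0 -1 0 0 1 0 0 0 -1 22 77 127 151 157 136 79 24 3
[... 257 characters left out ...]
 5 -12 -14 -16 -14 -13 
16 brass (np.float64(-15.0), np.float64(11.5)) rb 7 19 48 70 84 86 88 90 92 93 94 92 90 86 80 77 59 32 14 9 10 
20 brass (np.float64(-15.0), np.float64(12.0)) rb 10 18 44 73 85 87 91 93 93 94 95 94 93 90 84 77 62 35 13 10 10 
24 brass (np.float64(-15.0), np.float64(12.5)) rb 13 12 40 80 95 94 94 94 95 95 95 95 94 94 91 84 70 38 11 11 11 
28 brass (np.float64(-15.0), np.float64(13.0)) rb 12 12 41 84 98 98 92 91 92 93 94 95 96 96 96 91 81 50 20 14 11 
32 brass (np.float64(-15.0), np.float64(13.0)) rb 6 10 44 83 95 94 85 84 87 90 92 91 91 93 96 93 80 51 24 12 10 
36 brass (np.float64(-15.5), np.float64(13.0)) rb 1 10 52 86 93 85 78 79 85 90 90 87 84 87 94 96 79 41 15 8 5
```

```bash
python3 -m inch '[[-1,0.028,0,-0.03,0,0,0],[-1,0.045,-0.004,-0.055,0,0,0],[-1,0.062,-0.007,-0.079,0,0,0],[-1,0.084,-0.012,-0.112,0,0,0],[-1,0.084,-0.012,-0.112,0,0,0],[-1,0.084,-0.012,-0.112,0,0,0]]'
cat > k.py <<'E'
from h import *
o=arm.get_obs();p=np.array([-.560,.124,.819]);r=o['ee_pos']-np.array([.5217,.0234,.1177]);F=o['wrist_force']
for n,a in(('p',p),('e1',[.216,.976,0]),('e2',[.7995,-.177,.5736])): print(n,'%.4f m %.1f N'%(r@a,F@a))
E
python3 k.py
```

```text
clock: 18.8
ee_pos: [0.5127, 0.0262, 0.1327]
ee_rot: [-3.14, -0.612, -0.219]
wrist_force: [-6.2, 2.9, 4.9]
gripper_width: 0.0289
grasp_force: 40.5
p 0.0177 m 7.9 N
e1 0.0008 m 1.5 N
e2 0.0009 m -2.7 N
```

```bash
python3 -m inch '[[-1,0.011,-0.002,-0.016,0,0,0],[-1,0.022,-0.005,-0.033,0,0,0],[-1,0.022,-0.005,-0.033,0,0,0],[-1,0.022,-0.005,-0.033,0,0,0]]'; python3 k.py
```

```text
clock: 19.3
ee_pos: [0.514, 0.0259, 0.1328]
ee_rot: [-3.139, -0.614, -0.219]
wrist_force: [-20.5, 3.5, 14.8]
gripper_width: 0.0292
grasp_force: 41.1
p 0.0170 m 24.1 N
e1 0.0008 m -1.0 N
e2 0.0020 m -8.5 N
```

Sleeve B stops hard on the nose at the expected depth (24 N along the pin, no further travel). It goes to the square tray.

```bash
python3 -m inch '[[-1,-0.1,0.02,0.15,0,0,0],[-1,-0.35,0.075,0.51,0,0,0],[-1,-0.6,0.13,0.9,0,0,0],[-1,-0.7,-0.3,1.4,0.2,1,0],[-1,-0.6,-1,1.6,0.4,2,0],[-1,-0.3,-1.8,1.6,0.7,3,0],[-1,0.1,-2.5,1.6,0.9,4,0],[-1,0.6,-3.2,1.6,1.1,5,0],[-1,1.1,-3.9,1.5,1.3,6,0],[-1,1.6,-4.6,1.2,1.51,6.83,0],[-1,2.16,-5.18,0.6,1.51,6.83,0],[-1,2.16,-5.18,0,1.51,6.83,0],[-1,2.16,-5.18,-0.6,1.51,6.83,0],[-1,2.16,-5.18,-0.6,1.51,6.83,0],[-1,2.16,-5.18,-0.6,1.51,6.83,0],[-1,2.16,-5.18,-0.6,1.51,6.83,0]]'
```

```text
clock: 21.3
ee_pos: [0.6222, -0.2336, 0.1018]
ee_rot: [3.141, -0.003, -0.218]
wrist_force: [-0.9, -0.8, 0.1]
gripper_width: 0.0292
grasp_force: 39.7
```

```bash
python3 -m inch '[[-1,0,0,-0.5,0,0,0],[-1,0,0,-1,0,0,0],[-1,0,0,-1.25,0,0,0],[-1,0,0,-1.33,0,0,0],[-1,0,0,-1.33,0,0,0],[-1,0,0,-1.33,0,0,0]]'
```

```text
clock: 22.05
ee_pos: [0.622, -0.2336, 0.0342]
ee_rot: [3.142, -0.002, -0.218]
wrist_force: [0.1, -0.1, -0.6]
gripper_width: 0.0294
grasp_force: 39.7
```

```bash
python3 -m inch '[[-1,0,0,-0.02,0,0,0],[-1,0,0,-0.02,0,0,0]]'
```

```text
clock: 22.3
ee_pos: [0.622, -0.2337, 0.0339]
ee_rot: [3.141, -0.002, -0.218]
wrist_force: [-2.6, 1.9, 5.7]
gripper_width: 0.0293
grasp_force: 40.2
```

It touches the floor at 6 N. I'm releasing it and retreating upward.

```bash
python3 -m inch '[[0.2,0,0,0,0,0,0],[0.2,0,0,0,0,0,0],[0.2,0,0,0,0,0,0],[0.2,0,0,0,0,0,0],[0.2,0,0,0.4,0,0,0],[0.2,0,0,1.2,0,0,0],[0.2,-0.3,0.5,2.2,0,0,0],[0.2,-1,1.5,3,0,0,0],[0.2,-2,2.6,3.2,0,0,0],[0.2,-3,3.6,3.2,0,0,0],[0.2,-4,4.6,3.2,0,0,0],[0.2,-4,5.6,3.2,0,0,0],[0.2,-4,5.6,3.2,0,0,0],[0.2,-4,5.6,3.2,0,0,0]]'
python3 - <<'E'
from h import *
S=snap('scene','s_end.png');T=snap('top');
a=cv2.resize(S[170:340,140:390],(800,544))
cv2.imwrite('pics/end.png',a[:,:,::-1])
for n,im in(('scene',S),('top',T)):
    h=cv2.cvtColor(im,cv2.COLOR_RGB2HSV)
    m=((h[...,0]>10)&(h[...,0]<28)&(h[...,1]>110)).astype(np.uint8)
    for i,(s,c) in enumerate(zip(*cv2.connectedComponentsWithStats(m)[2:])):
        if i and 30<s[4]<400: print(n,s,onz(n,*(s[:2]+s[2:4]/2-.5),.024))
E
```

```text
clock: 24.05
ee_pos: [0.4212, 0.0476, 0.194]
ee_rot: [-3.14, -0.003, -0.215]
wrist_force: [-0.2, -0.3, -0.0]
gripper_width: 0.0512
grasp_force: 0.0
scene [183  21   7  21  36] [0.79764581 1.11311525 0.024     ]
scene [34 37  9 14 31] [0.25544105 1.27906015 0.024     ]
scene [186  36  15  22  93] [0.7689946  0.97402125 0.024     ]
scene [186  56  17  16  71] [0.71923202 0.84791153 0.024     ]
scene [340 272  17  24 322] [ 0.62208182 -0.23303882  0.024     ]
scene [264 289  15  22 268] [ 0.45473733 -0.18837022  0.024     ]
scene [ 55 328  12  15  39] [ 0.04905586 -0.0570992   0.024     ]
top [349 158  12  11  92] [ 0.62039396 -0.23698337  0.024     ]
top [337 212  11  10  59] [ 0.45545867 -0.19239456  0.024     ]
top [146 309  20  11  48] [0.16793828 0.36872323 0.024     ]
top [163 315  24  26  67] [0.12902798 0.31123132 0.024     ]
top [199 361  24  23  87] [0.00081392 0.20400333 0.024     ]
```

View pics/end.png

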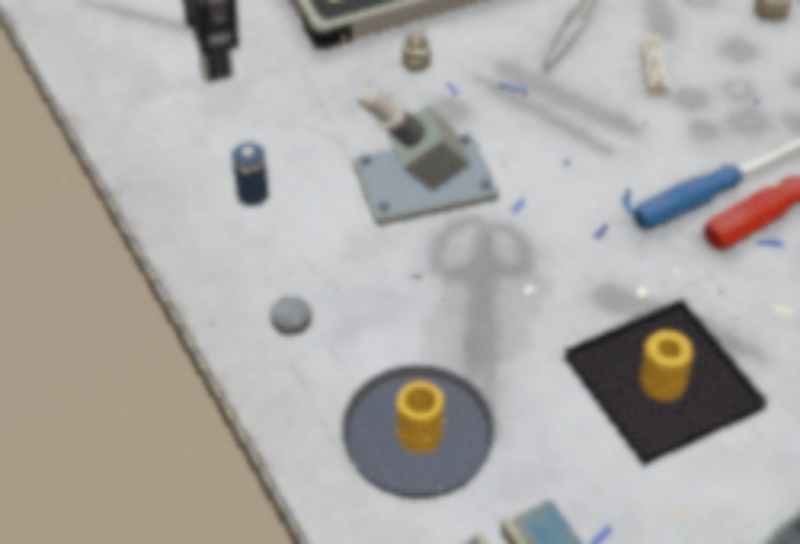

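Both sleeves stand upright, the wide-bore one in the dish at (420,415) and the narrow-bore one in the tray at (667,365). The cell, cap and plug have not moved, and the gripper is clear.

```bash
python3 -c "
from cell import arm
print(arm.hand_in())"
```

```text
the job is handed in; nothing more can be done
None
```

Job handed in, no verdict returned: sleeve A went home on the collar and stands in the round dish, sleeve B stopped on the nose and stands in the square tray, and the cell, dust cap and plug were not moved.

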